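# Hook a shelf arm into a slotted upright and lock it

### The job

Fit the loose metal shelf arm to the small counter stand: put its two claws into the two slots of the upright with its back plate flat against the slotted strip, then press it down until it rests fully home and the spring tab has snapped out into the window of its back plate. Press gently, feeling for the stop, rather than forcing it; then let go and leave the jars and the tin where they stand.

Things in the scene. Friction and masses are not known exactly. Their poses are not given: they have to be found in the camera images.
- shelf_arm: Loose metal shelf arm, 0.18 to 0.29 kg, standing as it is used. Origin: rear face of back plate, mid-width, underside; x out of the rear (as the claws point), z up. Back plate x -4 to 0, y +-22, z 0 to 116 mm; window through it y +-8, z 65 to 75. A 16 mm square bar runs forward at z 0 to 16 to x -130, ending in a 70 mm wide cross piece; an 8 mm brace slopes from the bar to the plate at z 54.
- grip_block (a point): Where to grip the shelf arm: middle of its grip block, which is 14 mm wide in y and joins the top of the back plate in front. In the shelf arm's frame this point is x -24, z 106; the block spans x -40 to -4, z 88 to 120 mm; nothing is below it but the brace.
- claw_low (a point): Underside of the lower claw's neck where its hook begins. In the shelf arm's frame x 5.5, y 0, z 22 mm. Claw 5 mm wide in y: neck x 0 to 5.5, z 22 to 32; hook behind it x 5.5 to 10.5, z 13 to 32, hanging 9 mm below the neck.
- claw_high (a point): The same point of the upper claw, 68 mm higher: x 5.5, y 0, z 90 mm in the shelf arm's frame. Neck z 90 to 100, hook z 81 to 100.
- rail_stand: Fixed stand: wooden foot 150 x 160 x 18 mm (x -85 to 65), steel channel upright 60 mm wide, top at z 182. Origin: underside, below the front face of the slotted strip, mid-width; x into the upright (claws enter along +x), z up. Strip face is x = 0, strip 4 mm thick, hollow behind to x 28. The strip with slots and tab is clamped up to 8 mm higher or lower than nominal, not measured.
- slots_nominal (a point): On the strip's face midway between the two slots, at nominal strip height: z 121.5 mm in the stand's frame. Slots on y = 0, one above the other, 8.5 mm wide, 41 mm high; nominally z 67 to 108 and 135 to 176 (all up to 8 mm higher or lower). With the shelf arm's underside at z 65 its claws go straight in, wherever the strip is clamped.
- home_nominal (a point): Where the shelf arm's origin is when home, at nominal strip height: z 45 mm in the stand's frame (37 to 53 as clamped; 12 to 28 mm below entry at z 65). The claw necks then rest on the slots' lower edges, a rigid stop: over 35 N between shelf arm and stand is forcing it. Let go before it is home, it tips; sliding friction on the way is 3 to 10 N. The hooks lie behind the strip.
- lock_tab (a joint): Spring tab 12 x 8 mm in the strip between the slots, 3.5 mm proud of its face. Value in m: 0 = fully out, grows as pushed in (0.0035 with the back plate flush; 1 N to start, 3 N when flush). The plate holds it in while the shelf arm goes down; in the last 1.2 mm it snaps out into the plate's window, and the shelf arm cannot lift off.
- spice_a: Spice jar with grey screw cap, 41 mm diameter, 106 mm high, bystander; origin centre of underside.
- spice_b: Spice jar with pale grey screw cap, 41 mm diameter, 100 mm high, bystander; origin centre of underside.
- tin: Round food tin, 75 mm diameter, 58 mm high, bystander; origin centre of underside.

How it is judged:
By the outcome, as a careful person would: the job done as asked, in the order asked, and still so for the second after the job is handed in, with the robot touching nothing.
It also fails if it takes over 43 s, if anything falls off the work surface, if the arm or the gripper's body presses on something with over 40 N, if the wrist force passes 120 N, or if a joint passes its speed limit or range.

### The arm

A 6-joint arm with a two-finger parallel gripper is mounted at the origin on a cart in front of the work surface, level with it; the furniture and walls round the work are solid. World frame = base frame: x ahead of the robot, y to its left, z up, the work surface at z = 0. Lengths are in m, angles in rad, forces in N, time in s.
With the tool pointing down it reaches from about 0.275 to 1 m from the base axis. Payload 8.4 kg.
Tool frame: the origin (TCP) lies at the very end of the fingers, on their centre line; the grasp point (between the pads) lies 19 mm behind it (robot.pinch_z is the distance from the TCP to the grasp point, in m); z points along the fingers, y is the line along which they close (so a half turn about z gives the same grasp; the last joint's range is limited). The gripper opens to 85 mm and grips with 20 to 120 N. Pads are 22 mm wide; open, the fingers measure 114 mm over their backs; the gripper's body (76 mm by 85 mm) begins 54 mm behind the grasp point. The pads swing forward as they close: fully open they stand 13 mm farther back than shut.
Start: joints at [-1.289, 0.353, 1.633, -0, 1.155, -0.002], TCP at [0.175, -0.6, 0.231] pointing down, gripper open.
Joint ranges: [-2.63, 2.63], [-0.92, 2.1], [0.06, 2.66], [-1.3, 4.44], [0, 2.69], [-3.02, 3.02]. Speed limits (rad/s): [2.22, 2.22, 2.79, 3.14, 3.14, 3.14].

### API

Orientations are given as [roll, pitch, yaw] about the fixed x, y, z axes, in that order (R = Rz(yaw) Ry(pitch) Rx(roll)).
In Python, from workcell import robot gives the robot as it stands. Calls block until the motion is done:
- robot.reach(position, orientation): joint-space move of the TCP to a pose.
- robot.move_linear(position, attitude=None, max_speed=0.15): straight line of the TCP; attitude=None keeps the orientation; max_speed is the mean speed in m/s.
- robot.move_j(angles): joint-space move.
- robot.command_gripper(opening, force=None): finger opening in m; force is the grip in N (None keeps the last); returns when the fingers have stopped.
- robot.wait(seconds).
- robot.inverse_kinematics(position, orientation): joint angles nearest the present ones, or None.
- robot.observe(): the state.
- robot.grab_frame(name): name is "scene" or "top" or "wrist"; returns the picture (384x512x3 uint8, red, green, blue); there is no depth.
- robot.camera_model(name): a dict with "mtx" (3x3 intrinsics, pixels), "T" (4x4, takes a point from camera to world coordinates). Camera axes: x right, y down, z forward; pixel columns grow to the right and rows downward; lengths in m; the calibration is good to about 2 mm. A picture is of the moment at which its call begins: read the wrist's pose just before it. camera_model takes no time and is no camera call; for the wrist camera it gives the pose at the moment of the call.
A pose or a line that the arm cannot do raises robot.MotionError and nothing moves.
- robot.finish_job(): hands the job in; it is judged then, once.
The state is a dict: "t": time; "joint_positions": joint angles; "qd": joint speeds; "joint_torque": joint torques, N m; "position": TCP position; "ee_rot": TCP orientation; "force": force on the tool from outside, world axes, zero at the start; "moment": the same for the moment, N m; "width": finger opening in m; "grip_force": force on a finger pad.
Only numpy, scipy, OpenCV 4.12 (cv2) and the standard library are available. Lean on these libraries where they do the work, as an engineer would, in place of code of your own. Each camera call takes 0.05 s, during which the arm holds its last target. There are 200 camera calls.

## Working session

There is one attempt and no reset: what is moved stays moved. The work goes in short steps, each a Python script; the robot and the scene stay as the last script left them, time stands still between calls to the robot, and variables do not carry over. Pictures are saved under pics/ and viewed, at most 10 in all, crops included, and the job is handed in when it is done.

```bash
mkdir -p pics; python3 - <<'E'
from workcell import robot
import cv2,numpy as np
a=robot.grab_frame("scene");b=robot.grab_frame("top")
cv2.imwrite("pics/a.png",cv2.resize(a[:,:,::-1],(800,600),interpolation=cv2.INTER_CUBIC))
cv2.imwrite("pics/b.png",cv2.resize(b[:,:,::-1],(800,600),interpolation=cv2.INTER_CUBIC))
for n in("scene","top","wrist"):
  m=robot.camera_model(n);print(n,np.round(m["mtx"],1).tolist(),np.round(m["T"],3).tolist())
o=robot.observe();print(o["t"],o["position"],o["ee_rot"],o["width"],robot.pinch_z)
E
```

```text
scene [[369.0, 0.0, 255.2], [0.0, 369.0, 194.9], [0.0, 0.0, 1.0]] [[-0.658, -0.516, 0.548, -0.037], [-0.753, 0.468, -0.463, 0.581], [-0.017, -0.717, -0.697, 0.85], [0.0, 0.0, 0.0, 1.0]]
top [[432.8, 0.0, 264.8], [0.0, 432.8, 193.1], [0.0, 0.0, 1.0]] [[-0.011, -0.996, 0.093, 0.431], [-1.0, 0.011, 0.004, 0.089], [-0.005, -0.093, -0.996, 1.243], [0.0, 0.0, 0.0, 1.0]]
wrist [[283.5, 0.0, 260.3], [0.0, 283.5, 190.9], [0.0, 0.0, 1.0]] [[0.279, -0.915, -0.291, 0.248], [-0.96, -0.266, -0.084, -0.578], [-0.001, 0.303, -0.953, 0.373], [0.0, 0.0, 0.0, 1.0]]
0.1 [ 0.17488153 -0.59960092  0.23062697] [-3.14035334e+00  2.09536153e-05  2.83835573e-01] 0.08537514459737812 0.0187
```

View pics/a.png

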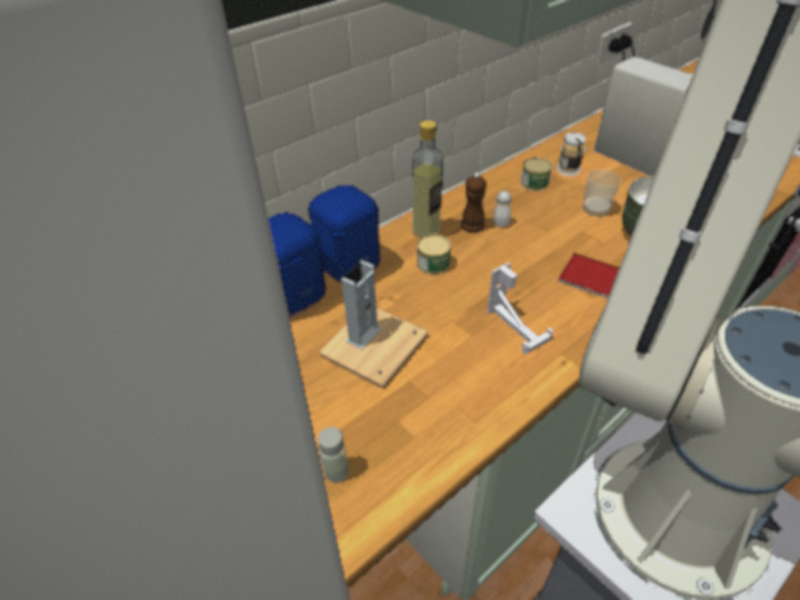

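View pics/b.png

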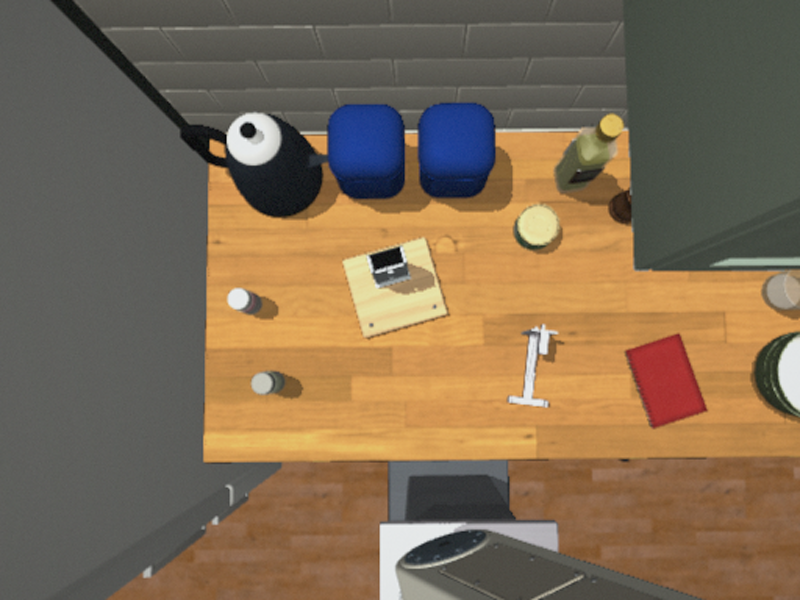

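The scene view shows the stand (about 360,320) and the shelf arm (about 510,310). In the top view the stand is at about (392,280), with its open side towards the robot, and the shelf arm is at about (535,365) with its plate up at (543,330). I'll enlarge the top view.

```bash
python3 - <<'E'
from workcell import robot
import cv2,numpy as np
b=robot.grab_frame("top")
cv2.imwrite("pics/c.png",cv2.resize(b[145:265,215:365,::-1],(750,600),interpolation=cv2.INTER_CUBIC))
E
```

```text
(no output)
```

View pics/c.png

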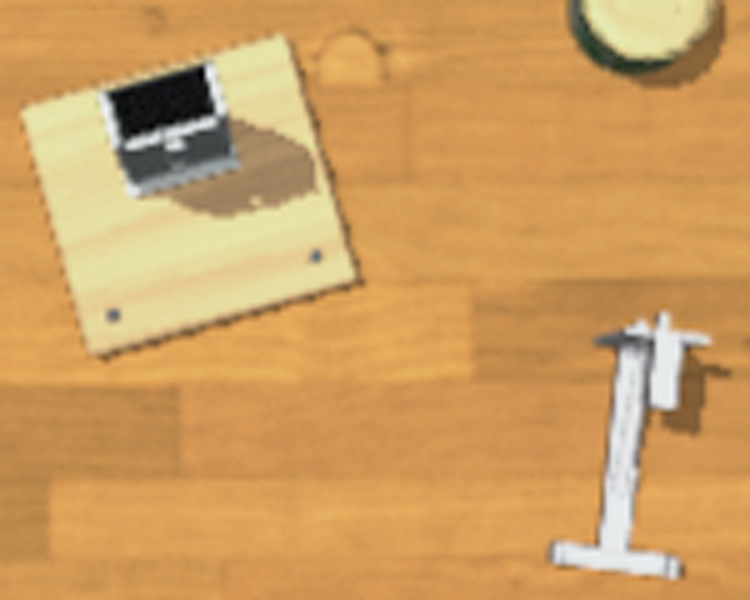

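The crop shows the foot corners at (25,110), (285,37), (360,283) and (95,355), and the strip's top edge at (126,150)–(233,125). On the shelf arm, the block's front corners are (652,406) and (678,410), the claw tip is (663,314), the plate's right end is (710,337), and the cross piece ends are (553,567) and (681,577).

```bash
cat >fit.py <<'E'
import numpy as np
from scipy.optimize import least_squares
def proj(cm,P):
    T=cm["T"];c=(P-T[:3,3])@T[:3,:3];k=cm["mtx"]
    return np.c_[k[0,0]*c[:,0]/c[:,2]+k[0,2],k[1,1]*c[:,1]/c[:,2]+k[1,2]]
def world(p,L): # p = x,y,yaw
    L=np.array(L,float)/1000;c,s=np.cos(p[2]),np.sin(p[2])
    return np.c_[p[0]+c*L[:,0]-s*L[:,1],p[1]+s*L[:,0]+c*L[:,1],L[:,2]]
def fit(cm,L,uv,p0):
    f=lambda p:(proj(cm,world(p,L))-uv).ravel()
    r=least_squares(f,p0,loss="soft_l1");return r.x,f(r.x).reshape(-1,2)
E
python3 - <<'E'
from workcell import robot
from fit import *
cm=robot.camera_model("top")
cv=lambda a:(np.array(a)+.5)/5-.5+[215,145]
st=[[65,80,18],[65,-80,18],[-85,-80,18],[-85,80,18],[0,30,182],[0,-30,182]]
print(fit(cm,st,cv([[25,110],[285,37],[360,283],[95,355],[126,151],[234,126]]),[.5,.15,.2]))
sa=[[-40,7,120],[-40,-7,120],[10.5,0,100],[-2,-22,116],[-130,35,8],[-130,-35,8]]
print(fit(cm,sa,cv([[652,406],[678,410],[663,314],[710,337],[553,567],[681,577]]),[.4,-.1,0]))
E
```

```text
(array([0.58243539, 0.12915653, 0.26494043]), array([[-0.40407652, -0.33798306],
       [ 1.38470262, -0.795079  ],
       [ 0.85736733,  0.18259778],
       [-0.49178632,  1.14430977],
       [-1.47294492,  0.74903879],
       [ 0.28020069, -0.80530846]]))
(array([ 0.48744713, -0.12318386, -0.09169533]), array([[-0.21938301,  0.24433672],
       [-0.00989722, -0.11611525],
       [ 0.09182489, -0.10842842],
       [-0.02896555,  0.38147612],
       [ 0.53566842, -0.22120912],
       [-0.30655975, -0.18616906]]))
```

Both fits agree to within about 1.5 px, roughly 3 mm. Next I'll hover over the grip block and take a close look.

```bash
python3 - <<'E'
from workcell import robot
from fit import *
import cv2
p=[0.48745,-0.12318,-0.0917]
g=world(p,[[-24,0,106]])[0]
print(g)
robot.reach([g[0],g[1],0.20],[np.pi,0,p[2]])
robot.wait(.2)
cm=robot.camera_model("wrist")
w=robot.grab_frame("wrist")
np.savez("w1.npz",**cm)
L=[[-40,7,120],[-40,-7,120],[-4,7,120],[10.5,0,100],[0,-22,116],[0,22,116]]
uv=proj(cm,world(p,L));print(uv.round(1).tolist())
x0,y0=[int(v) for v in np.clip(uv.mean(0)-[100,75],0,[312,234])];print(x0,y0)
cv2.imwrite("pics/d.png",cv2.resize(w[y0:y0+150,x0:x0+200,::-1],(800,600),interpolation=cv2.INTER_CUBIC))
o=robot.observe();print(o["t"],o["position"],o["force"])
E
```

```text
[ 0.46355084 -0.12098228  0.106     ]
[[251.5, 215.1], [268.0, 215.1], [251.0, 173.8], [259.7, 151.8], [286.6, 167.8], [232.8, 167.9]]
158 106
2.4167 [ 0.46356147 -0.12142029  0.19998891] [-0.3643649  -0.39494613 -0.88254361]
```

View pics/d.png

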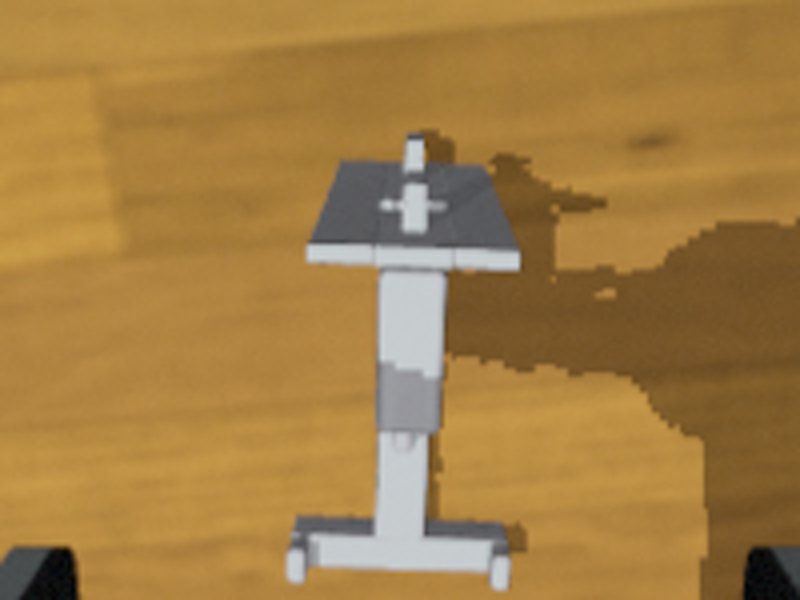

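The wrist crop shows the block's front corners at (378,430) and (440,433), the plate's rear top corners at (307,243) and (520,250), and the lower claw's tip at (415,135). I'll refit, grasp, and check the grip.

```bash
python3 - <<'E'
from workcell import robot
from fit import *
cm=dict(np.load("w1.npz"))
cv=lambda a:(np.array(a)+.5)/4-.5+[158,106]
L=[[-40,7,120],[-40,-7,120],[0,22,116],[0,-22,116],[-4,7,120],[-4,-7,120]]
p,r=fit(cm,L,cv([[378,430],[440,433],[307,243],[520,250],[379,270],[445,271]]),[.487,-.123,-.09])
print(p,r.round(2).tolist())
g=world(p,[[-24,0,106]])[0]
A=[np.pi,0,p[2]]
robot.move_linear([g[0],g[1],.20],A)
robot.move_linear([g[0],g[1],.106-robot.pinch_z],A,.12)
robot.command_gripper(0.0,60)
o=robot.observe();print(o["t"],o["position"],o["ee_rot"],o["width"],o["grip_force"],o["force"],o["moment"])
np.save("p.npy",p)
E
```

```text
[ 0.48809282 -0.124301   -0.11972655] [[-0.7, 0.94], [0.33, 0.59], [-0.34, -0.07], [0.23, -0.43], [-0.19, -0.41], [0.63, -0.21]]
4.4083 [ 0.46452936 -0.12147337  0.0875444 ] [ 3.14153753e+00 -5.09118559e-04 -1.19675928e-01] 0.013173806743321184 59.29417848587036 [-1.05771476  0.51012292  3.8234695 ] [ 0.09290467  0.1033711  -0.02265113]
```

The block is gripped at 13 mm width with 59 N. Now I'll lift it, move in front of the slots at underside z of about 65 mm and 40 mm short, and look.

```bash
cat >>fit.py <<'E'
TX=None
def tcp_for(S,lx,yaw,z,off):
    # S stand pose; shelf origin at stand-frame (lx mm,0), shelf underside z
    o=world([S[0],S[1],S[2]],[[lx,off[2]*1000 if len(off)>2 else 0,0]])[0]
    t=world([o[0],o[1],yaw],[[off[0]*1000,0,0]])[0]
    return [t[0],t[1],z+off[1]]
E
python3 - <<'E'
from workcell import robot
from fit import *
import cv2
p=np.load("p.npy");o=robot.observe()["position"]
c,s=np.cos(p[2]),np.sin(p[2]);d=o[:2]-p[:2]
off=[c*d[0]+s*d[1],o[2]];print("off",off,-s*d[0]+c*d[1]);np.save("off.npy",off)
S=[0.58244,0.12916,0.26494]
robot.command_gripper(0.0,80)
robot.move_linear([o[0],o[1],o[2]+.075],None,.12)
T=tcp_for(S,-40,S[2],.065,off)
robot.move_linear([T[0],T[1],o[2]+.075],[np.pi,0,S[2]],.15)
robot.move_linear(T,None,.1)
robot.wait(.2)
cm=robot.camera_model("wrist");w=robot.grab_frame("wrist");b=robot.grab_frame("scene")
np.savez("w2.npz",**cm)
uv=proj(cm,world(S,[[0,30,182],[0,-30,182],[28,30,182],[28,-30,182]]));print(uv.round(1).tolist())
x0,y0=160,20
cv2.imwrite("pics/e.png",cv2.resize(w[y0:y0+150,x0:x0+200,::-1],(800,600),interpolation=cv2.INTER_CUBIC))
cv2.imwrite("pics/f.png",cv2.resize(b[130:280,170:370,::-1],(800,600),interpolation=cv2.INTER_CUBIC))
o=robot.observe();print(o["t"],o["position"],T,o["ee_rot"],o["width"],o["force"],o["moment"])
E
```

```text
off [np.float64(-0.023732509400600114), np.float64(0.08754439873730147)] -7.04577485364892e-06
[[185.2, 134.7], [337.0, 134.6], [179.0, 57.1], [343.2, 56.9]]
7.7083 [0.52103297 0.11245831 0.15275434] [np.float64(0.5209312316977528), np.float64(0.11247155560161286), np.float64(0.15254439873730147)] [ 3.14157119e+00 -2.62635737e-04  2.64902187e-01] 0.0131258244111835 [ 0.19239375  0.5968873  -2.89515743] [-0.00836594 -0.05298726 -0.00055422]
```

View pics/e.png

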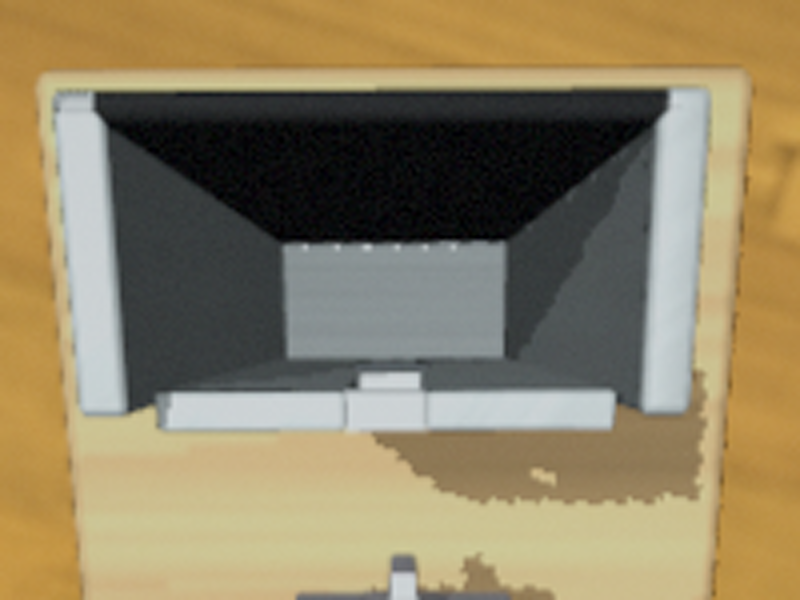

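View pics/f.png

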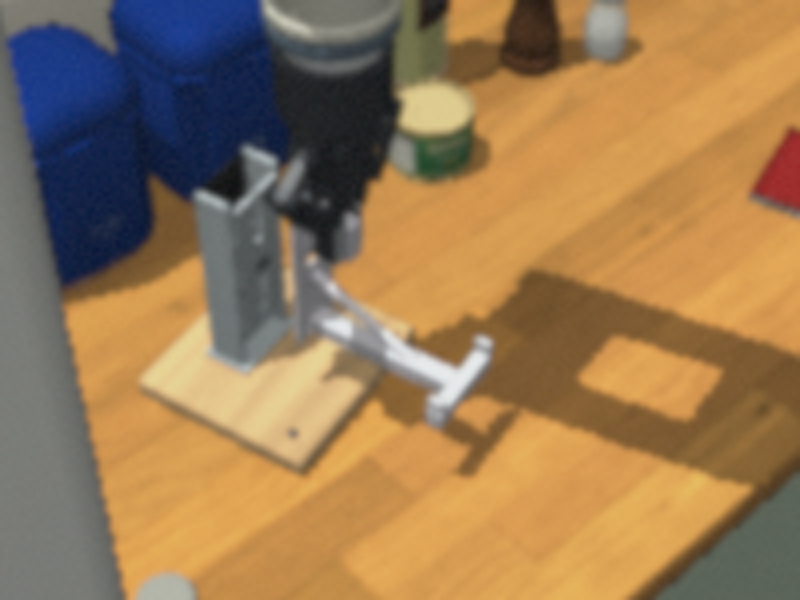

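The wrist crop shows the channel walls at 80 and 692 at the front (centre 386, rows level, so the yaw is right) and the slot strip's middle at 386. The claw is at 401, so I need to go about 1.5 mm to stand +y. The scene crop shows the plate upright in front of the strip. I'll shift across and feel my way in.

```bash
python3 - <<'E'
from workcell import robot
from fit import *
S=[0.58244,0.12916,0.26494];n=np.array([np.cos(S[2]),np.sin(S[2]),0]);l=np.array([-n[1],n[0],0])
off=[*np.load("off.npy"),.0015]
def go(lx,v): robot.move_linear(tcp_for(S,lx,S[2],.065,off),None,v)
go(-40,.05);go(-14,.08);robot.wait(.2)
f0=robot.observe()["force"]
for lx in np.arange(-12,8,1.):
    go(lx,.03);o=robot.observe();f=o["force"]-f0
    print(lx,(f@n).round(1),(f@l).round(1),f[2].round(1),o["moment"].round(2))
    if f@n<-6: break
print(o["t"],o["position"])
E
```

```text
-12.0 -0.7 1.9 0.6 [ 0.05 -0.09  0.  ]
-11.0 -0.5 1.6 0.4 [-0.01 -0.09  0.  ]
-10.0 -0.2 0.5 0.9 [ 0.01 -0.01 -0.05]
-9.0 -0.5 1.5 0.2 [-0.02 -0.1   0.04]
-8.0 -0.4 1.1 0.5 [ 0.02 -0.01  0.02]
-7.0 -1.6 1.1 0.1 [ 0.06 -0.07  0.04]
-6.0 -0.4 2.5 0.7 [ 0.06 -0.07 -0.02]
-5.0 0.2 1.2 0.1 [-0.   -0.07  0.01]
-4.0 0.1 0.5 0.2 [ 0.01 -0.05 -0.01]
-3.0 0.1 1.3 0.3 [ 0.   -0.07 -0.05]
-2.0 0.4 1.2 0.6 [ 0.03 -0.04 -0.05]
-1.0 -0.6 1.8 0.3 [-0.03  0.05  0.02]
0.0 -1.2 1.1 1.0 [-0.06  0.26 -0.01]
1.0 -3.1 1.4 0.4 [-0.07  0.32 -0.01]
2.0 -2.6 1.1 0.1 [-0.08  0.43 -0.01]
3.0 -5.0 -0.0 2.9 [-0.23  0.8   0.08]
4.0 -8.5 1.0 3.4 [-0.33  1.3   0.11]
12.8833 [0.56134584 0.124975   0.15226038]
```

The hooks entered freely. The soft tab began at about lx 0 and the plate is flush at about 3. Now I'll slide down, feeling for the stop.

```bash
python3 - <<'E'
from workcell import robot
from fit import *
S=[0.58244,0.12916,0.26494];n=np.array([np.cos(S[2]),np.sin(S[2]),0]);l=np.array([-n[1],n[0],0])
off=[*np.load("off.npy"),.0015]
h=[]
z=65.
while z>35:
    z-=1. if z>54 else .5
    robot.move_linear(tcp_for(S,3.3,S[2],z/1000,off),None,.02);o=robot.observe();f=o["force"]
    h.append(f[2]);print(z,((o["position"][2]-off[1])*1000).round(2),(f@n).round(1),(f@l).round(1),f[2].round(1),o["moment"][1].round(2))
    if f[2]>18 or abs(f@n)>15 or abs(f@l)>12: break
print(o["t"],o["width"])
E
```

```text
64.0 63.76 -6.5 -0.4 0.5 0.94
63.0 62.73 -6.3 0.5 0.0 0.97
62.0 61.73 -5.6 -0.1 -0.4 0.9
61.0 60.72 -6.3 -0.0 -0.8 0.89
60.0 59.73 -6.1 0.1 -0.4 0.9
59.0 58.71 -6.6 -0.3 -0.8 0.94
58.0 57.73 -5.5 -0.4 -0.1 0.95
57.0 56.74 -6.3 0.4 -0.6 0.96
56.0 55.71 -5.2 0.3 -1.0 0.91
55.0 54.73 -6.3 -0.2 -0.3 0.92
54.0 53.72 -5.3 -0.3 -1.0 0.89
53.5 53.26 -7.2 -0.3 0.4 0.84
53.0 52.8 -6.1 -1.2 -0.0 0.9
52.5 52.31 -5.3 -0.5 -0.4 0.97
52.0 51.8 -5.7 1.1 0.4 0.94
51.5 51.33 -7.2 -0.3 -0.0 0.92
51.0 50.79 -6.1 -0.5 -0.3 0.9
50.5 50.29 -6.0 0.2 0.5 0.94
50.0 49.8 -6.1 0.7 0.6 0.89
49.5 49.31 -6.8 -0.0 1.1 0.96
49.0 48.81 -7.0 1.0 0.0 0.89
48.5 48.31 -6.7 -0.4 1.3 0.88
48.0 47.82 -5.7 0.3 1.0 0.93
47.5 47.31 -6.4 0.2 0.8 0.96
47.0 46.79 -6.1 0.4 0.4 0.96
46.5 46.3 -6.8 1.1 0.1 0.93
46.0 45.8 -6.5 -0.3 -0.1 0.89
45.5 45.3 -7.0 0.0 0.4 0.93
45.0 44.8 -6.0 0.5 -0.2 0.89
44.5 44.32 -6.1 0.5 1.1 0.9
44.0 43.8 -6.3 0.3 0.2 1.0
43.5 43.32 -6.7 -0.3 0.9 0.97
43.0 42.8 -5.5 0.7 0.3 0.92
42.5 42.32 -6.8 -0.7 0.7 0.91
42.0 41.81 -5.3 0.1 1.0 0.93
41.5 41.32 -6.6 0.2 -0.5 0.95
41.0 40.81 -5.7 0.6 -0.1 0.98
40.5 40.24 -5.5 0.2 -1.1 0.82
40.0 39.8 -5.4 -0.3 -0.5 0.86
39.5 39.33 -6.7 0.7 0.9 0.93
39.0 38.9 -6.5 1.1 0.6 0.94
38.5 38.82 -7.8 -0.3 5.4 1.12
38.0 38.76 -9.4 -0.6 10.2 1.44
37.5 38.67 -11.8 0.1 14.0 1.65
37.0 38.58 -13.3 -0.2 19.2 1.96
24.1333 0.012657843665794016
```

There's a hard stop at underside z of about 38.8 mm, within the 37–53 range, with a small dip at 40.3 that is probably the tab snapping out. I'll check the lock with a gentle lift, re-seat, release and withdraw.

```bash
python3 - <<'E'
from workcell import robot
from fit import *
import cv2
S=[0.58244,0.12916,0.26494];n=np.array([np.cos(S[2]),np.sin(S[2]),0])
off=[*np.load("off.npy"),.0015]
def go(z,v=.02,lx=3.3):
    robot.move_linear(tcp_for(S,lx,S[2],z/1000,off),None,v);o=robot.observe();f=o["force"]
    print(z,((o["position"][2]-off[1])*1000).round(2),(f@n).round(1),f[2].round(1));return f[2]
for z in (38.5,39.5,40,40.5,41,41.5,42):
    if go(z)<-13: break
z=39.
while go(z)<12 and z>36: z-=.5
go(38.6)
robot.command_gripper(.05)
robot.wait(.2)
o=robot.observe();q=o["position"];print(o["t"],o["force"],o["width"])
robot.move_linear([q[0],q[1],q[2]+.15],None,.12)
robot.wait(.2)
w=robot.grab_frame("wrist");b=robot.grab_frame("scene")
cv2.imwrite("pics/g.png",np.hstack([cv2.resize(w[:,:,::-1],(400,300)),cv2.resize(b[150:270,180:340,::-1],(400,300),interpolation=cv2.INTER_CUBIC)]))
o=robot.observe();print(o["t"],o["position"])
E
```

```text
38.5 38.91 -8.9 5.8
39.5 39.34 -6.4 0.3
40 39.58 -5.8 -1.8
40.5 39.95 -6.0 -2.7
41 40.3 -5.2 -6.2
41.5 40.53 -5.3 -14.0
39.0 39.0 -9.1 -4.0
38.5 38.94 -10.0 0.3
38.0 38.89 -12.0 4.5
37.5 38.82 -13.6 9.2
37.0 38.73 -16.1 13.8
38.6 39.37 -11.2 3.4
27.8 [-0.37329988  0.52947508  0.44454517] 0.050100911404540566
29.5 [0.56236527 0.12527802 0.27585014]
```

View pics/g.png

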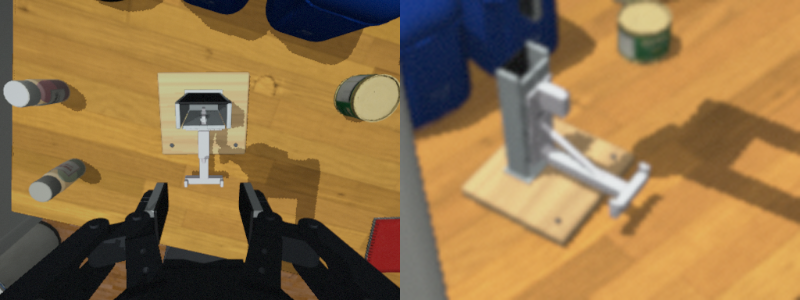

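The wrist view shows the arm seated square on the strip, the scene view shows it level, and the jars and tin haven't moved. The lift was stopped at about 1.5 mm with 14 N, so the tab is locked. As a last check I'll press lightly on the block top with closed fingers to make sure it is fully down, then back off and hand in.

```bash
python3 - <<'E'
from workcell import robot
import numpy as np
robot.command_gripper(0.0,20)
q=robot.observe()["position"]
robot.move_linear([q[0],q[1],.165],None,.12)
f0=robot.observe()["force"][2]
for z in np.arange(.1635,.1525,-.0005):
    robot.move_linear([q[0],q[1],z],None,.02);o=robot.observe();f=o["force"][2]-f0
    if f>1.5: print(z.round(4),o["position"][2].round(5),f.round(1))
    if f>14: break
robot.move_linear([q[0],q[1],.25],None,.12)
robot.wait(.2)
o=robot.observe();print(o["t"],o["force"])
print(robot.finish_job())
E
```

```text
0.158 0.15841 4.9
0.1575 0.1583 9.4
0.157 0.15819 11.8
0.1565 0.15812 16.1
35.9833 [ 0.80851576 -0.11718449 -0.32269619]
the job is handed in; nothing more can be done
None
```

The shelf arm is hooked into both slots and pressed down to a firm stop, and the spring tab looks locked (a gentle lift met firm resistance after about 1.5 mm). I let go, the jars and tin look undisturbed, and the job was handed in at about 36 s of the 43 s allowed.

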